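Hold the canister lid at the half-turned vent mark

ROBOT

A 6-joint arm with a two-finger parallel gripper is mounted at the origin on the work surface; the furniture and walls round the work are solid. World frame = base frame: x ahead of the robot, y to its left, z up, the work surface at z = 0. Lengths are in m, angles in rad, forces in N, time in s.
With the tool pointing down it reaches from about 0.3 to 0.875 m from the base axis. Payload 6.4 kg.
Tool frame: the origin (TCP) lies at the very end of the fingers, on their centre line; the grasp point (between the pads) lies 19 mm behind it; z points along the fingers, y is the line along which they close (so a half turn about z gives the same grasp; the last joint's range is limited). The gripper opens to 85 mm and grips with 20 to 120 N. Pads are 22 mm wide; open, the fingers measure 114 mm over their backs; the gripper's body (76 mm by 85 mm) begins 54 mm behind the grasp point. The pads swing forward as they close: fully open they stand 13 mm farther back than shut.
Start: joints at [-1.41, 0.181, 1.607, -0, 1.354, -0.206], TCP at [0.206, -0.537, 0.231] pointing down, gripper open.
Joint ranges: [-2.99, 2.99], [-0.89, 2.07], [0.3, 2.58], [-1.14, 4.28], [0, 2.63], [-3.12, 3.12]. Speed limits (rad/s): [2.57, 2.57, 3.01, 3.14, 3.14, 3.14].

INTERFACE

Orientations are given as a unit quaternion [w, x, y, z].
In Python, from bench import ctrl gives the robot as it stands.
- The arm moves only by the tool jog_arm, never from a script. Its argument "series" is a list that holds one entry, the list of rows, each a list of 7 numbers: the shift along the tool's x, y, z in mm, then the turn, a rotation vector about the tool's x, y, z in rad, then the finger opening in mm, from 0 to 85.4. In form: [[[tx, ty, tz, rx, ry, rz, gripper], ...]]. A call has exactly 10 rows; each row shifts and turns the commanded pose from where the row before left it, along the tool's axes as they then stand; what a row does not reach is not made up. A row lasts 1/10 s, in which the tool goes at most 50 mm and 8.59 degrees, less where a joint would pass 70% of its speed; a pose out of reach is approached as far as the arm can. A call with a gripper value outside its range is refused whole. The fingers move at their own pace and stop on an object; the grip force is fixed at half the most. Time passes only in rows, so rows that do not move let the fingers close, or fill a call up. It gives the time, the measured TCP pose, the force, the opening and the grip force at its end, in the units of the state.
- ctrl.get_obs(): the state, without advancing time (a new reading comes with each control period).
- ctrl.camera(name): name is "scene" or "top" or "wrist"; returns a dict with "frame" (420x560x3 uint8, blue, green, red), "z_map" (420x560 float32, m along the optical axis (not along the pixel's ray), 0 where there is no reading), "fx", "fy", "cx", "cy" (pixels), "k1" (the pictures are not rectified: a ray, as slopes to the right and down, at radius r is drawn at 1 + k1 r^2 times it, then the intrinsics apply), "xyz" and "rotation" of the camera in the world. Camera axes: x right, y down, z forward; pixel columns grow to the right and rows downward; lengths in m; the calibration is good to about 2 mm. A picture is of the moment at which its call begins.
- ctrl.hand_in(): hands the job in; it is judged then, once.
The state is a dict: "time_s": time; "q": joint angles; "dq": joint speeds; "joint_efforts": joint torques, N m; "eef_pos": TCP position; "eef_rot": TCP orientation; "wrist_force": force on the tool from outside, world axes, zero at the start; "torque": the same for the moment, N m; "opening": opening from 0.0 (shut) to 1.0 (fully open); "grasp_force": force on a finger pad.
Only numpy, scipy, OpenCV 4.12 (cv2) and the standard library are available. Lean on these libraries where they do the work, as an engineer would, in place of code of your own. Each camera call takes 0.05 s, during which the arm holds its last target. There are 200 camera calls.

TASK

The shipping canister on the packing bench has to be held in its vent position. Fit the blue bayonet lid, gripping its knob lightly because it cracks, down the canister's two slots until it sits flush without ramming it, then turn it clockwise to the yellow mark, halfway to the red lock mark, and never so far that the lock clicks. A spring turns the lid back, so finish while still gripping the lid there, without letting go; leave the other things on the bench where they are.

Things in the scene. Friction and masses are not known exactly. Their poses are not given: they have to be found in the camera images.
- lid: Loose blue bayonet lid, about 90 g, upright on the bench on its black plug. Origin: centre of the plug's underside; z up; x along knob bar, white pointer lines and lugs (fits either way round). Plug 53 mm diameter, 22 mm high, chamfered foot 44 mm. Flange 71 mm diameter, 22 to 27 mm up. Starts to the left or right of the foam box (the canister is on the other side), yaw up to 0.7 rad either way.
- lid_grip (a point): On the lid's axis, mid-knob, 47 mm above the lid's origin: where to grip. The knob is a bar 50 mm long (lid x), 18 mm thick (lid y), from 27 to 57 mm above the lid's origin; pinch it across y. It cracks if the contact force of both fingers together passes 110 N: 20 to 30 N of grip holds well.
- lid_lug (a point): Outer end of the lid's +x lug, 35 mm from the axis, 5.5 mm above the lid's origin. The two lugs (lid +x and -x) are 9 mm wide, 7 mm high (2 to 9 mm above the lid's origin).
- canister: Grey canister screwed to the bench: fixed in a run, but place and yaw (up to 0.6 rad either way) differ from run to run. Origin: centre of its underside; z up; slots at +x and -x. 88 mm diameter (foot 100 mm), 70 mm high. With the lid flush, the lid's origin is 48 mm above the canister's. All marks on its rim are repeated half a turn round.
- canister_mouth (a point): Centre of the mouth (57 mm diameter) at rim height, 70 mm above the bench. The mouth's ledge is 10 mm thick; the lugs pass down its slots and then turn below it, clockwise seen from above, with 3 mm of play in height; a stop prevents turning the other way. More than 45 N of lid on canister counts as ramming.
- canister_slot (a point): White mark on the rim at the +x slot, 40.5 mm from the axis: turn 0. Each slot is about 15 mm wide and reaches to 37 mm from the axis.
- canister_vent (a point): Yellow mark on the rim, 40.5 mm from the axis, 0.70 rad (40 degrees) clockwise from the white one seen from above: the vent position; the lid's white line must point to it.
- canister_lock (a point): Red mark on the rim, 40.5 mm from the axis, 1.40 rad clockwise from white: locked. Spring plungers rub on the lugs from about 0.9 rad of turn and click in behind them at about 1.25 rad: do not go there.
- catch (a joint): Spring-loaded catch ring inside the canister that the lugs push round, rad: 0 at rest, growing as the lid turns clockwise; it lags the lid by up to 0.2 rad of play (reads about 0.6 with the lid at the yellow mark). It pushes the lid back with about 0.07 N m there.
- foam_box: Closed white foam shipping box, fixed, straight ahead of the robot between the two work places: about 277 x 302 mm and 185 mm high; carry the lid over it, well clear (tool 0.3 m above the bench). Origin: centre of its underside.
- marker: Bystander: black-capped white marker pen lying on the bench, 17 x 135 x 16 mm. Origin: centre of underside; y along it.
- tape_clear: Bystander: roll of pale parcel tape lying flat, 92 mm diameter, 48 mm high. Origin: centre of underside.
- parcel_flat: Bystander: small flat brown parcel, 55 x 76 x 30 mm. Origin: centre of underside.
- scissors: Bystander: blue-handled scissors lying flat, 87 x 199 x 9 mm. Origin: centre of underside.
- foam_ring: Bystander: rolled pink foam ring standing on the bench, on the left, 63 x 45 x 84 mm. Origin: centre of underside.
- cutter: Bystander: blue snap-off knife lying flat on the left, 22 x 158 x 16 mm. Origin: centre of underside.

How it is judged:
On the way, in this order (a step that is already met when the one before it is completed fails the run):
1. the lid sits flush in the canister with its lugs down the slots, not yet turned (z of lid in the frame of canister between 0.044 and 0.0515 m and horizontal distance between lid and canister below 0.005 m and angle between lid's own z axis and vertical below 0.07 rad and angle between the x axis of lid and the x axis of canister, either way round below 0.25 rad), for 0.1 s.
2. the lid is turned to the yellow vent mark (z of lid in the frame of canister between 0.044 and 0.0515 m and horizontal distance between lid and canister below 0.005 m and angle between lid's own z axis and vertical below 0.07 rad and angle between the x axis of lid and the x axis of canister, either way round between 0.52 and 0.88 rad and value of joint catch above 0.35 rad), for 0.2 s.
At the end, for the whole second after the job is handed in: the lid is flush in the canister (within about 3.5 mm in height, 5 mm of the axis, upright), turned 0.52 to 0.88 rad from the slots with the catch ring past 0.35 rad, at rest, and still gripped (finger force 4 to 110 N), pressed on the canister with under 40 N (all of step 2 and contact force between the fingers and lid between 4 and 110 N and contact force between lid and canister below 40 N and linear speed of lid below 0.02 m/s and angular speed of lid below 0.15 rad/s); the arm keeps its last pose, push and grip.
It fails at once if the lid is turned so far that the lock clicks (1.25 rad) (value of joint catch above 1.25 rad or (z of lid in the frame of canister below 0.0515 m and horizontal distance between lid and canister below 0.005 m and angle between the x axis of lid and the x axis of canister, either way round above 1.25 rad)).
It fails at once if the fragile knob is squeezed with more than 110 N (contact force between the fingers and lid above 110 N).
It fails at once if the lid is rammed or pressed on the canister with more than 45 N (contact force between lid and canister above 45 N).
It fails at once if a bystander is pushed more than 25 mm (distance of any of marker, tape_clear, parcel_flat, scissors, foam_ring, cutter from where it was at the start of the episode above 0.025 m).
It also fails if it takes over 51 s, if anything falls off the work surface, if the arm or the gripper's body presses on something with over 40 N, if the wrist force passes 120 N, or if a joint passes its speed limit or range.

## Working session

There is one attempt and no reset: what is moved stays moved. The work goes in short steps, Python scripts to look and compute and a tool call to move; the robot and the scene stay as the last step left them, time stands still between calls to the robot, and variables do not carry over. Pictures are saved under pics/ and viewed, at most 10 in all, crops included, and the job is handed in when it is done.

Besides the shell and the picture viewer there is one more tool, called after "Emit:" by a JSON object that holds its "name" and its "arguments", one argument or row to a line. jog_arm: Moves the arm, as the interface text tells. Its arguments: {"type":"object","properties":{"series":{"type":"array"}},"required":["series"]}

```bash
ls; mkdir -p pics; cat > h.py <<'E'
import numpy as np, cv2
from bench import ctrl
def rays(c,uv):
    K=np.array([[c['fx'],0,c['cx']],[0,c['fy'],c['cy']],[0,0,1.]])
    uv=np.array(uv,float).reshape(-1,1,2)
    n=cv2.undistortPoints(uv,K,np.array([c['k1'],0,0,0,0.]))[:,0]
    return np.c_[n,np.ones(len(n))]
def R(c):
    r=np.array(c['rotation'],float)
    if r.size==4:
        from scipy.spatial.transform import Rotation as Ro
        return Ro.from_quat(r[[1,2,3,0]]).as_matrix()
    return r.reshape(3,3)
def onplane(c,uv,z):
    d=rays(c,uv)@R(c).T; o=np.array(c['xyz'])
    return o+d*((z-o[2])/d[:,2])[:,None]
def cloud(c):
    v,u=np.mgrid[:420,:560]; d=rays(c,np.c_[u.ravel(),v.ravel()])
    return ((d*c['z_map'].reshape(-1,1))@R(c).T+np.array(c['xyz'])).reshape(420,560,3)
E
python3 - <<'E'
from h import *
o=ctrl.get_obs(); print(o)
ims=[]
for n in('top','scene'):
    c=ctrl.camera(n); np.save(f'pics/{n}.npy',c,allow_pickle=True); cv2.imwrite(f'pics/{n}0.png',c['frame'])
    print(n,c['xyz'],c['rotation'],c['fx'],c['k1'],(c['z_map']>0).mean())
E
```

```text
pics
{'time_s': 0.0, 'q': array([-1.41029685e+00,  1.81560413e-01,  1.60798860e+00, -4.14497441e-05,
        1.35382055e+00, -2.06297124e-01]), 'dq': array([-0.00033404, -0.00122652, -0.00011301,  0.00062538, -0.00024786,
        0.00074945]), 'joint_efforts': array([-9.51723741e-04, -4.44870186e+01, -3.51336551e+01, -3.81263417e-04,
        9.23115673e-03,  1.00215533e-05]), 'eef_pos': array([ 0.20612571, -0.53619122,  0.23038265]), 'eef_rot': array([-8.88683978e-04,  9.83228412e-01,  1.82376262e-01,  1.13105642e-07]), 'wrist_force': array([-0.59898488,  0.34554313, -0.71861093]), 'torque': array([ 0.05376494,  0.00758596, -0.05247487]), 'grasp_force': 0.0, 'opening': 1.0007713425185403}
top [ 0.24534632 -0.07841266  1.58252619] [ 0.05091076 -0.70431831  0.70640656 -0.04830727] 530.2146778690505 0.03971239355144508 0.996016156462585
scene [ 1.38166125 -0.89014594  0.72716165] [-0.47101237  0.78353656  0.33991687 -0.22062258] 442.793020188887 -0.07988938708119922 0.995969387755102
```

View pics/top0.png

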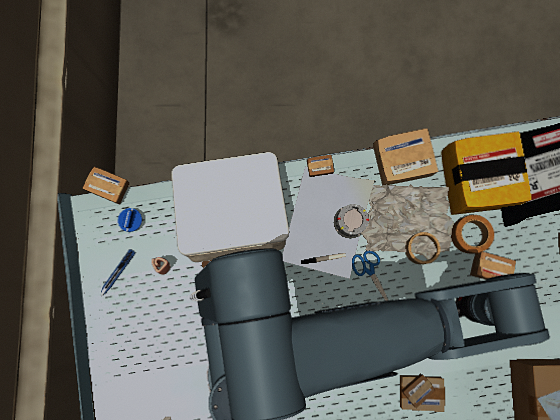

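View pics/scene0.png

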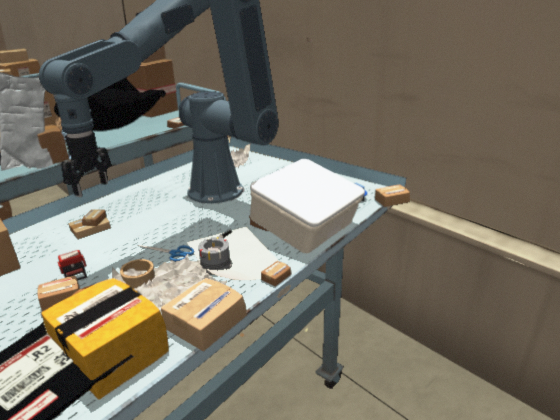

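The top view shows the blue lid at about (131,219), left of the foam box, with the foam ring at (161,264) and the cutter at (118,270) nearby. The canister is at about (352,220) on the right, with the scissors at (368,262), the marker at (323,258) and the parcel at (320,164). The scene view shows the canister at (214,250), and the lid is mostly hidden behind the box.

```bash
python3 - <<'E'
from h import *
c=np.load('pics/top.npy',allow_pickle=True).item(); f=c['frame']; P=cloud(c)
hsv=cv2.cvtColor(f,cv2.COLOR_BGR2HSV)
m=cv2.inRange(hsv,(100,120,50),(125,255,255)); m[:,:100]=0; m[:195]=0; m[240:]=0; m[:,160:]=0
q=P[m>0]; print(len(q), np.percentile(q,[2,25,50,75,98],axis=0).round(4))
k=q[q[:,2]>.045]; xy=k[:,:2]; print('knob',len(k),(xy.min(0)+xy.max(0))/2,cv2.minAreaRect((xy*1000).astype(np.float32)))
fl=q[(q[:,2]<.035)&(q[:,2]>.02)]; print('flange',cv2.minEnclosingCircle((fl[:,:2]*1000).astype(np.float32)))
# canister
sub=P[195:245,325:380]; rim=sub[(sub[...,2]>.062)&(sub[...,2]<.08)]
print('rim',len(rim),cv2.minEnclosingCircle((rim[:,:2]*1000).astype(np.float32)),np.median(rim[:,2]))
for u,v,n in((161,264,'ring'),(118,270,'cut'),(225,205,'box')): print(n,P[v,u])
a=cv2.resize(f[190:250,320:385],None,fx=8,fy=8,interpolation=cv2.INTER_CUBIC)
b=cv2.resize(f[190:250,103:140+20],None,fx=5,fy=8,interpolation=cv2.INTER_CUBIC)
b=cv2.resize(f[190:250,105:140+16],None,fx=5,fy=5,interpolation=cv2.INTER_CUBIC)
o=np.zeros((480,520+255,3),np.uint8);o[:,:520]=a;o[:300,520:]=b;cv2.imwrite('pics/crop1.png',o)
E
```

```text
365 [[0.4118 0.3137 0.0175]
 [0.4275 0.3295 0.0245]
 [0.4416 0.3404 0.0274]
 [0.4562 0.3587 0.0329]
 [0.4747 0.3785 0.0608]]
knob 83 [0.35670369 0.1405745 ] ((336.8653259277344, 146.33834838867188), (482.8822021484375, 48.78273391723633), 62.07508087158203)
flange ((443.2459411621094, 345.8162841796875), 35.493202209472656)
rim 411 ((437.2712707519531, -307.06573486328125), 44.81806182861328) 0.06901278994835303
ring [ 0.31307529  0.25591332 -0.00320115]
cut [0.29574831 0.38057198 0.00365041]
box [0.465545   0.05277011 0.15576294]
```

View pics/crop1.png

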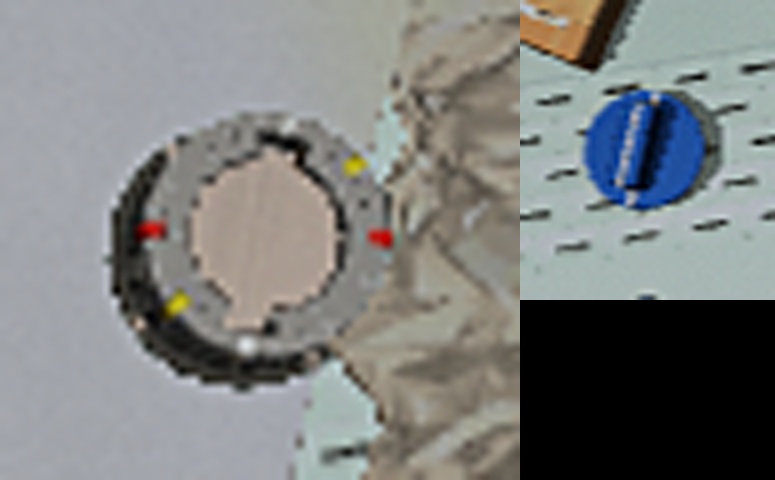

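The crop shows the canister's white marks at crop (290,125) and (247,345), yellow at (355,165) and (177,303), and red at (380,238) and (151,230). The lid's pointer line runs from (655,97) to (631,200).

```bash
python3 - <<'E'
from h import *
c=np.load('pics/top.npy',allow_pickle=True).item()
# resize centre convention: u=(x+.5)/s-.5
def px(x,y,s,u0,v0): return (x+.5)/s-.5+u0,(y+.5)/s-.5+v0
for n,a,b in(('white',(290,125),(247,345)),('yel',(355,165),(177,303)),('red',(380,238),(151,230))):
    p=onplane(c,[px(*a,8,320,190),px(*b,8,320,190)],.07); d=p[0]-p[1]
    print(n,p.mean(0).round(4),np.hypot(*d[:2])/2,np.degrees(np.arctan2(d[1],d[0])))
p=onplane(c,[px(655-520,97,5,105,190),px(631-520,200,5,105,190)],.027); d=p[0]-p[1]
print('lid',p.mean(0).round(4),np.hypot(*d[:2])/2,np.degrees(np.arctan2(d[1],d[0])))
m=cv2.inRange(cv2.cvtColor(c['frame'],cv2.COLOR_BGR2HSV),(100,120,50),(125,255,255))[195:240,105:155]
ct=max(cv2.findContours(m,0,2)[0],key=cv2.contourArea)[:,0]+[105,195]
(x,y),r=cv2.minEnclosingCircle(ct.astype(np.float32)); print((x,y),r,onplane(c,[(x,y)],.027))
E
```

```text
white [ 0.4372 -0.3078  0.07  ] 0.040696555969524754 -12.296949695371003
yel [ 0.4375 -0.307   0.07  ] 0.040894219335889465 -52.55738939251846
red [ 0.4374 -0.3067  0.07  ] 0.040985329019725285 -92.19595855966844
lid [0.4437 0.3467 0.027 ] 0.031196662244513486 -11.044834518480219
(126.5, 219.0) 11.543496131896973 [[0.44451246 0.35467586 0.027     ]]
```

Emit:
{"name": "jog_arm", "arguments": {
  "series": [
    [[27,-37,-7,0,0,0,85],[27,-37,-7,0,0,0,85],[27,-37,-7,0,0,0,85],[27,-37,-7,0,0,0,85],[27,-37,-7,0,0,0,85],[27,-37,-7,0,0,0,85],[27,-37,-7,0,0,0,85],[27,-37,-7,0,0,0,85],[27,-37,-7,0,0,0,85],[27,-37,-7,0,0,0,85]]
  ]
}}

```text
time_s: 1.1
eef_pos: [0.3254, -0.0927, 0.3015]
eef_rot: [0.0, 0.983, 0.182, 0.0]
wrist_force: [0.7, 0.4, 0.1]
opening: 0.996
grasp_force: 0.0
```

Emit:
{"name": "jog_arm", "arguments": {
  "series": [
    [[27,-37,0,0,0,0,85],[27,-37,0,0,0,0,85],[27,-37,0,0,0,0,85],[27,-37,0,0,0,0,85],[27,-37,0,0,0,0,85],[27,-37,0,0,0,0,85],[27,-37,0,0,0,0,85],[27,-37,0,0,0,0,85],[27,-37,0,0,0,0,85],[25,-36,0,0,0,0,85]]
  ]
}}

```text
time_s: 2.1
eef_pos: [0.4433, 0.3481, 0.3007]
eef_rot: [0.0, 0.983, 0.183, -0.0]
wrist_force: [0.7, -0.1, 0.7]
opening: 0.996
grasp_force: 0.0
```

Emit:
{"name": "jog_arm", "arguments": {
  "series": [
    [[0,0,0,0,0,0.07,85],[0,0,0,0,0,0.07,85],[0,0,0,0,0,0.07,85],[0,0,0,0,0,0.07,85],[0,0,0,0,0,0.07,85],[0,0,0,0,0,0.07,85],[0,0,0,0,0,0.07,85],[0,0,0,0,0,0.068,85],[0,0,0,0,0,0,85],[0,0,0,0,0,0,85]]
  ]
}}

```text
time_s: 3.1
eef_pos: [0.4433, 0.346, 0.301]
eef_rot: [0.0, 0.996, -0.095, -0.0]
wrist_force: [-1.1, -0.2, -0.8]
opening: 0.997
grasp_force: 0.0
```

```bash
cat >> h.py <<'E'
from scipy.spatial.transform import Rotation as Ro
def pose():
    o=ctrl.get_obs(); return o,np.array(o['eef_pos']),Ro.from_quat(np.array(o['eef_rot'])[[1,2,3,0]])
def togo(p,yaw):
    o,x,r=pose(); g=Ro.from_euler('z',yaw)*Ro.from_euler('x',np.pi)
    print('t',o['time_s'],'pos',x.round(4),'toolx deg',np.degrees(np.arctan2(*r.as_matrix()[1::-1,0])).round(2),'d(mm)',r.inv().apply((np.array(p)-x)*1000).round(1),'rot',(r.inv()*g).as_rotvec().round(4),'q',o['q'].round(2))
E
python3 - <<'E'
from h import *
togo([.4437,.3465,.3],np.radians(-11))
c=ctrl.camera('wrist'); np.save('pics/w1.npy',c,allow_pickle=True); cv2.imwrite('pics/w1.png',c['frame']); print(c['xyz'],R(c).round(3))
E
```

```text
t 3.1 pos [0.4433 0.346  0.301 ] toolx deg -10.85 d(mm) [ 0.3 -0.6  1. ] rot [0.0004 0.0005 0.0026] q [0.45 0.1  1.55 0.   1.49 2.21]
[0.51712722 0.33082471 0.44352034] [[-0.189 -0.938 -0.29 ]
 [-0.982  0.181  0.056]
 [ 0.     0.295 -0.955]]
```

View pics/w1.png

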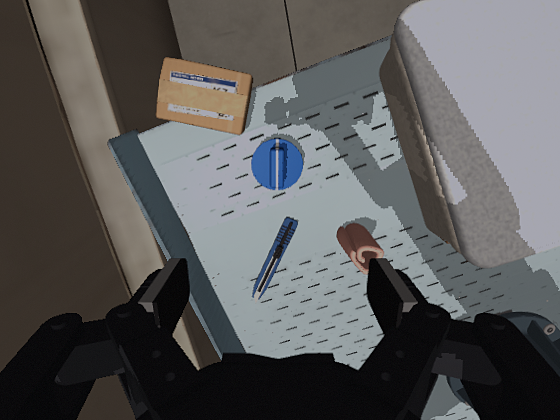

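The wrist view shows the lid at (278,165) with its white line nearly vertical from (277,140) to (278,188). The cutter is at (275,257) and the foam ring at (359,247).

```bash
python3 - <<'E'
from h import *
c=np.load('pics/w1.npy',allow_pickle=True).item(); f=c['frame']
m=cv2.inRange(cv2.cvtColor(f,cv2.COLOR_BGR2HSV),(100,120,50),(125,255,255)); m[200:]=0; m[:125]=0; m[:,:240]=0; m[:,315:]=0
ct=max(cv2.findContours(m,0,2)[0],key=cv2.contourArea)[:,0]
p=onplane(c,ct,.027)[:,:2]; print(cv2.minEnclosingCircle((p*1000).astype(np.float32)),cv2.fitEllipse((p*1000).astype(np.float32)))
w=(f.min(2)>150).astype(np.uint8); w[:135]=0;w[195:]=0;w[:,268:]*=1; w[:,:262]=0; w[:,294:]=0
v,u=np.nonzero(w)
h=cv2.convexHull(ct); k=[cv2.pointPolygonTest(h,(float(a),float(b)),False)>0 for a,b in zip(u,v)]
u,v=u[k],v[k]; print(len(u),np.polyfit(v,u,1))
a,b=np.polyfit(v,u,1); q=onplane(c,[(a*y+b,y) for y in(v.min()+4,v.max()-4)],.057); d=q[0]-q[1]
print(v.min(),v.max(),'line',q.round(4),np.degrees(np.arctan2(d[1],d[0])))
P=cloud(c)
for u,v in((359,247),(275,257),(278,165)): print(P[v,u].round(3))
E
```

```text
((446.9637756347656, 349.2621765136719), 34.8497200012207) ((447.0268859863281, 357.3251647949219), (43.66788864135742, 64.94733428955078), 83.53804779052734)Traceback (most recent call last):
  File "<stdin>", line 9, in <module>
    raise TypeError("expected non-empty vector for x")
TypeError: expected non-empty vector for x
```

```bash
python3 - <<'E'
from h import *
c=np.load('pics/w1.npy',allow_pickle=True).item(); f=c['frame']
m=cv2.inRange(cv2.cvtColor(f,cv2.COLOR_BGR2HSV),(100,120,40),(128,255,255)); m[200:]=0; m[:125]=0; m[:,:240]=0; m[:,315:]=0
m=cv2.morphologyEx(m,cv2.MORPH_OPEN,np.ones((3,3)))
ct=cv2.convexHull(cv2.findNonZero(m))
p=(onplane(c,ct[:,0],.027)[:,:2]*1000).astype(np.float32); print(cv2.minEnclosingCircle(p),cv2.fitEllipse(p))
h=cv2.fillConvexPoly(np.zeros((420,560),np.uint8),ct,1)
w=(h>0)&(f[...,2]>110); v,u=np.nonzero(w)
a,b=np.polyfit(v,u,1); y=np.array([145,183]); q=onplane(c,np.c_[a*y+b,y],.057); d=q[0]-q[1]
print(len(u),a,b,(a*v+b-u).std(),'line',q.round(4),np.degrees(np.arctan2(d[1],d[0])))
P=cloud(c)
for u,v in((370,255),(275,250),(278,165)): print(P[v,u].round(3))
E
```

```text
((445.44512939453125, 346.0542297363281), 35.460914611816406) ((445.74920654296875, 345.72119140625), (69.6186752319336, 69.92217254638672), 52.07821273803711)
110 -0.0018819882652495248 277.39285951511124 4.99287725709829 line [[0.4746 0.3395 0.057 ]
 [0.4273 0.3488 0.057 ]] -11.054146623899843
[0.301 0.241 0.053]
[0.316 0.374 0.016]
[0.45  0.343 0.056]
```

Emit:
{"name": "jog_arm", "arguments": {
  "series": [
    [[1.8,-0.3,36,0,0,0,45],[0,0,40,0,0,0,45],[0,0,40,0,0,0,45],[0,0,40,0,0,0,45],[0,0,40,0,0,0,45],[0,0,30,0,0,0,45],[0,0,20,0,0,0,45],[0,0,14,0,0,0,40],[0,0,6,0,0,0,35],[0,0,4,0,0,0,30]]
  ]
}}

```text
time_s: 4.15
eef_pos: [0.4456, 0.3461, 0.0314]
eef_rot: [-0.0, 0.995, -0.095, 0.0]
wrist_force: [0.5, -0.2, -0.2]
opening: 0.353
grasp_force: 0.0
```

Emit:
{"name": "jog_arm", "arguments": {
  "series": [
    [[0,0,0,0,0,0,26],[0,0,0,0,0,0,26],[0,0,0,0,0,0,24],[0,0,0,0,0,0,23],[0,0,0,0,0,0,22],[0,0,0,0,0,0,21],[0,0,0,0,0,0,20],[0,0,0,0,0,0,20],[0,0,0,0,0,0,20],[0,0,0,0,0,0,20]]
  ]
}}

```text
time_s: 5.15
eef_pos: [0.4452, 0.346, 0.0313]
eef_rot: [0.0, 0.995, -0.095, -0.0]
wrist_force: [-0.7, 0.0, 0.6]
opening: 0.23
grasp_force: 0.0
```

```bash
python3 - <<'E'
from h import *
togo([.445,.346,.030],np.radians(-11)); o=ctrl.get_obs(); print(o['opening']*85.4,o['grasp_force'],o['wrist_force'])
c=ctrl.camera('wrist'); cv2.imwrite('pics/w2.png',c['frame'])
E
```

```text
t 5.15 pos [0.4452 0.346  0.0313] toolx deg -10.96 d(mm) [-0.2  0.   1.3] rot [0.     0.0001 0.0008] q [0.45 0.42 1.76 0.   0.96 2.21]
19.676119083616726 0.0 [-0.74826513  0.00492973  0.5822312 ]
```

View pics/w2.png

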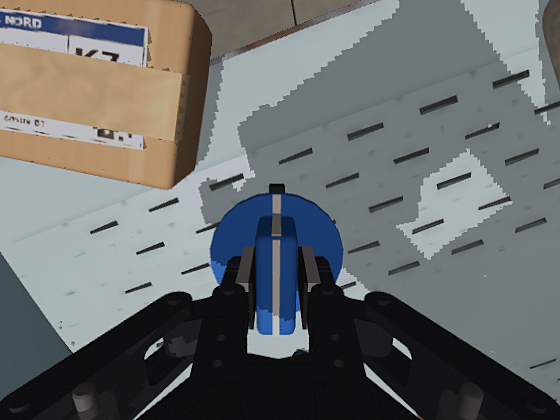

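The fingers straddle the knob at (277,275) with an even gap on both sides, and the white line is in line with them. I'll close in small steps and watch the force.

Emit:
{"name": "jog_arm", "arguments": {
  "series": [
    [[0,0,0,0,0,0,19],[0,0,0,0,0,0,18.5],[0,0,0,0,0,0,18.2],[0,0,0,0,0,0,18],[0,0,0,0,0,0,17.8],[0,0,0,0,0,0,17.6],[0,0,0,0,0,0,17.4],[0,0,0,0,0,0,17.4],[0,0,0,0,0,0,17.4],[0,0,0,0,0,0,17.4]]
  ]
}}

```text
time_s: 6.2
eef_pos: [0.4453, 0.346, 0.0314]
eef_rot: [-0.0, 0.995, -0.095, 0.0]
wrist_force: [-0.1, 1.4, 0.4]
opening: 0.207
grasp_force: 15.6
```

Emit:
{"name": "jog_arm", "arguments": {
  "series": [
    [[0,0,0,0,0,0,17.2],[0,0,0,0,0,0,17.1],[0,0,0,0,0,0,17],[0,0,0,0,0,0,17],[0,0,0,0,0,0,17],[0,0,-2,0,0,0,17],[0,0,-4,0,0,0,17],[0,0,-6,0,0,0,17],[0,0,-8,0,0,0,17],[0,0,-10,0,0,0,17]]
  ]
}}

```text
time_s: 7.2
eef_pos: [0.4451, 0.3458, 0.0619]
eef_rot: [0.0, 0.995, -0.095, -0.0]
wrist_force: [-0.4, -0.2, -0.9]
opening: 0.208
grasp_force: 25.8
```

Emit:
{"name": "jog_arm", "arguments": {
  "series": [
    [[0,0,-20,0,0,0,17],[0,0,-28,0,0,0,17],[0,0,-30,0,0,0,17],[0,0,-30,0,0,0,17],[0,0,-30,0,0,0,17],[0,0,-30,0,0,0,17],[0,0,-30,0,0,0,17],[0,0,-25,0,0,0,17],[0,0,-17,0,0,0,17],[0,0,-8,0,0,0,17]]
  ]
}}

```text
time_s: 8.2
eef_pos: [0.4458, 0.3463, 0.3124]
eef_rot: [-0.001, 0.995, -0.095, 0.002]
wrist_force: [1.0, 0.6, -0.5]
opening: 0.206
grasp_force: 25.8
```

Emit:
{"name": "jog_arm", "arguments": {
  "series": [
    [[2,12,0,0,0,0,17],[4,24,0,0,0,0,17],[6.5,36,0,0,0,0,17],[7,38,0,0,0,0,17],[7,38,0,0,0,0,17],[7,38,0,0,0,0,17],[7,38,0,0,0,0,17],[7,38,0,0,0,0,17],[7,38,0,0,0,0,17],[7,38,0,0,0,0,17]]
  ]
}}

```text
time_s: 9.2
eef_pos: [0.4399, 0.0006, 0.3079]
eef_rot: [-0.0, 0.995, -0.096, -0.001]
wrist_force: [0.7, -0.6, -0.6]
opening: 0.207
grasp_force: 25.8
```

Emit:
{"name": "jog_arm", "arguments": {
  "series": [
    [[7,38,0,0,0,0,17],[7,38,0,0,0,0,17],[7,38,0,0,0,0,17],[7,38,0,0,0,0,17],[7,38,0,0,0,0,17],[7,38,0,0,0,0,17],[6,34,0,0,0,0,17],[5,26,0,0,0,0,17],[3,16,0,0,0,0,17],[0,0,0,0,0,0,17]]
  ]
}}

```text
time_s: 10.2
eef_pos: [0.4374, -0.3081, 0.308]
eef_rot: [-0.001, 0.995, -0.097, -0.001]
wrist_force: [-0.0, 0.9, -1.3]
opening: 0.208
grasp_force: 25.9
```

```bash
python3 - <<'E'
from h import *
togo([.4373,-.3072,.3],np.radians(-12.25)); o=ctrl.get_obs(); print(o['opening']*85.4,o['grasp_force'],o['wrist_force'])
c=ctrl.camera('wrist'); cv2.imwrite('pics/w3.png',c['frame']);np.save('pics/w3.npy',c,allow_pickle=True)
E
```

```text
t 10.2 pos [ 0.4374 -0.3081  0.308 ] toolx deg -11.1 d(mm) [-0.3 -0.8  8. ] rot [-0.001   0.002   0.0201] q [-0.84  0.04  1.61 -0.    1.5   0.93]
17.724313648736402 25.862701535224915 [-0.00483859  0.86337429 -1.32009844]
```

View pics/w3.png

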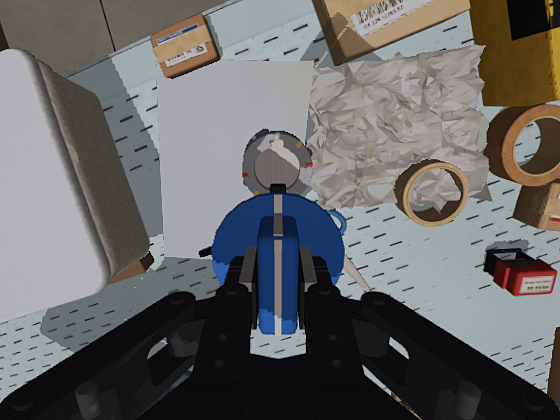

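The wrist view shows the canister beyond the held lid. Red marks are at (244,175) and (309,166), and yellow is at (297,143). The lid flange is centred near (278,247), with its white line vertical at x=278.

```bash
cat > meas.py <<'E'
from h import *
import sys
def meas(c,zl):
    f=c['frame']; hsv=cv2.cvtColor(f,cv2.COLOR_BGR2HSV)
    v,u=np.mgrid[:420,:560]; P=onplane(c,np.c_[u.ravel(),v.ravel()],.07).reshape(420,560,3)
    near=np.hypot(P[...,0]-.4373,P[...,1]+.3072); band=(near>.034)&(near<.046)
    for n,lo,hi,off in(('red',(0,150,60),(8,255,255),80.2),('yel',(22,120,60),(35,255,255),40.1)):
        m=(cv2.inRange(hsv,lo,hi)>0)&band
        k,l,s,ce=cv2.connectedComponentsWithStats(m.astype(np.uint8))
        for i in range(1,k):
            if s[i,4]>4:
                p=onplane(c,[ce[i]],.07)[0]; d=p-[.4373,-.3072,.07]; print(n,ce[i].round(1),s[i,4],p.round(4),'r',np.hypot(*d[:2]).round(4),'yaw',(np.degrees(np.arctan2(d[1],d[0]))+off).round(1))
    m=cv2.inRange(hsv,(100,120,40),(128,255,255)); z=zl+.027
    q=onplane(c,np.c_[u.ravel(),v.ravel()],z).reshape(420,560,3)
    o,x,r=pose(); m[np.hypot(q[...,0]-x[0],q[...,1]-x[1])>.045]=0
    m=cv2.morphologyEx(m,cv2.MORPH_OPEN,np.ones((3,3)))
    k,l,s,ce=cv2.connectedComponentsWithStats(m)
    pts=[]  # left/right flange edges and front edge, away from the knob
    for row in range(0,420):
        a=np.nonzero(m[row])[0]
        if len(a)>30: pts+=[(a[0]-.5,row),(a[-1]+.5,row)]
    return np.array(pts),z
if __name__=='__main__':
    c=np.load(sys.argv[1],allow_pickle=True).item(); o,x,r=pose()
    pts,z=meas(c,x[2]-.0314); p=onplane(c,pts,z)[:,:2]*1000
    t=x[:2]*1000; 
    from scipy.optimize import least_squares
    s=least_squares(lambda a:np.hypot(*(p-a[:2]).T)-35.5,t,loss='soft_l1')
    print('flange',s.x,'tcp',t,'rms',np.sqrt(np.mean(s.fun**2)))
    f=c['frame']; L=[]
    for row in range(196,232):
        g=f[row,262:294,2].astype(float); 
        k=np.nonzero(g>110)[0]+262
        if 2<=len(k)<=12: L.append((k.mean(),row))
    L=np.array(L); q=onplane(c,L,z); 
    vx,vy,x0,y0=cv2.fitLine((q[:,:2]*1000).astype(np.float32),cv2.DIST_HUBER,0,.01,.01).ravel()
    print(len(L),'line yaw',np.degrees(np.arctan2(vy,vx)),'offset of flange centre',vx*(s.x[1]-y0)-vy*(s.x[0]-x0), 'of tcp',vx*(t[1]-y0)-vy*(t[0]-x0))
E
python3 meas.py pics/w3.npy
```

```text
red [309.1 164.4] 19 [ 0.4382 -0.3486  0.07  ] r 0.0414 yaw -8.5
red [244.7 174.3] 16 [ 0.4414 -0.2675  0.07  ] r 0.0399 yaw 164.3
yel [298.5 144.5] 18 [ 0.4648 -0.3399  0.07  ] r 0.0427 yaw -9.9
yel [255.8 192.9] 13 [ 0.4152 -0.276   0.07  ] r 0.0382 yaw 165.5
flange [ 438.15506873 -309.50636782] tcp [ 437.77769403 -306.72889123] rms 4.82679306358937
17 line yaw -11.176148 offset of flange centre -0.47666338723519797 of tcp 2.1749959742450047
```

Emit:
{"name": "jog_arm", "arguments": {
  "series": [
    [[1.4,0.7,8,0,0,0.019,17],[0,0,20,0,0,0,17],[0,0,28,0,0,0,17],[0,0,30,0,0,0,17],[0,0,28,0,0,0,17],[0,0,24,0,0,0,17],[0,0,16,0,0,0,17],[0,0,10,0,0,0,17],[0,0,4,0,0,0,17],[0,0,0,0,0,0,17]]
  ]
}}

```text
time_s: 11.25
eef_pos: [0.44, -0.307, 0.1412]
eef_rot: [-0.0, 0.995, -0.105, -0.0]
wrist_force: [-0.3, 0.1, -1.0]
opening: 0.205
grasp_force: 25.9
```

Emit:
{"name": "jog_arm", "arguments": {
  "series": [
    [[0,0,0,0,0,0,17],[0,0,0,0,0,0,17],[0,0,0,0,0,0,17],[0,0,0,0,0,0,17],[0,0,0,0,0,0,17],[0,0,0,0,0,0,17],[0,0,0,0,0,0,17],[0,0,0,0,0,0,17],[0,0,0,0,0,0,17],[0,0,0,0,0,0,17]]
  ]
}}

```text
time_s: 12.25
eef_pos: [0.4398, -0.3076, 0.1413]
eef_rot: [-0.0, 0.994, -0.105, -0.0]
wrist_force: [0.1, 0.8, -0.8]
opening: 0.207
grasp_force: 25.9
```

```bash
sed -i 's/if len(a)>30:/if len(a)>30 and row<240:/' meas.py; python3 - <<'E'
from h import *
togo([.439,-.3077,.14],np.radians(-12.2)); o=ctrl.get_obs(); print(o['opening']*85.4,o['grasp_force'],o['wrist_force'])
out=[]
for n in('wrist','scene','top'):
    c=ctrl.camera(n); np.save(f'pics/{n}4.npy',c,allow_pickle=True); out.append(c['frame'])
togo([.439,-.3077,.14],np.radians(-12.2))
o=np.zeros((520,800,3),np.uint8)
o[:300,:400]=cv2.resize(out[0],(400,300))
o[:300,400:800]=cv2.resize(out[1][170:290,130:290],(400,300),interpolation=cv2.INTER_CUBIC)
o[300:520,:300]=cv2.resize(out[2][180:260,310:419],(300,220),interpolation=cv2.INTER_CUBIC)
cv2.imwrite('pics/c4.png',o)
E
python3 meas.py pics/wrist4.npy
```

```text
t 12.25 pos [ 0.4398 -0.3076  0.1413] toolx deg -12.04 d(mm) [-0.8  0.3  1.3] rot [-0.      0.      0.0027] q [-0.83  0.2   1.78  0.    1.16  0.95]
17.671756591702056 25.863939821720123 [ 0.09877985  0.75999466 -0.81800836]
t 12.4 pos [ 0.4398 -0.3076  0.1413] toolx deg -12.04 d(mm) [-0.8  0.3  1.3] rot [-0.0001  0.0001  0.0027] q [-0.83  0.2   1.78  0.    1.16  0.95]
red [333.1 207. ] 70 [ 0.438  -0.3493  0.07  ] r 0.0421 yaw -8.9
yel [314.4 174.6] 60 [ 0.4644 -0.3402  0.07  ] r 0.0427 yaw -10.6
flange [ 439.53010541 -308.51843401] tcp [ 439.81940459 -307.59132017] rms 0.4088435263461557
17 line yaw -12.11951 offset of flange centre -0.1311869032081141 of tcp 0.8360020340554284
```

View pics/c4.png

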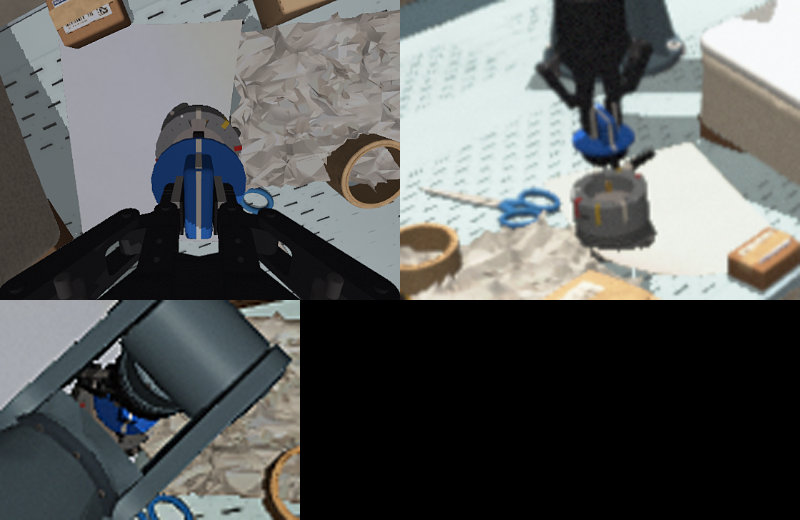

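The panels show the lid hanging upright just above the open canister. By the wrist view the flange centre is within 0.3 mm of the canister axis, and the line yaw matches the slots. I'll descend gently.

Emit:
{"name": "jog_arm", "arguments": {
  "series": [
    [[0,0,4,0,0,0.002,17],[0,0,8,0,0,0,17],[0,0,8,0,0,0,17],[0,0,7,0,0,0,17],[0,0,4,0,0,0,17],[0,0,3,0,0,0,17],[0,0,2,0,0,0,17],[0,0,2,0,0,0,17],[0,0,2,0,0,0,17],[0,0,2,0,0,0,17]]
  ]
}}

```text
time_s: 13.4
eef_pos: [0.4399, -0.3077, 0.0994]
eef_rot: [0.0, 0.994, -0.106, 0.0]
wrist_force: [0.5, -0.6, -2.2]
opening: 0.209
grasp_force: 25.9
```

Emit:
{"name": "jog_arm", "arguments": {
  "series": [
    [[0,0,1,0,0,0,17],[0,0,1,0,0,0,17],[0,0,1,0,0,0,17],[0,0,1,0,0,0,17],[0,0,1,0,0,0,17],[0,0,0,0,0,0,17],[0,0,0,0,0,0,17],[0,0,0,0,0,0,17],[0,0,0,0,0,0,17],[0,0,0,0,0,0,17]]
  ]
}}

```text
time_s: 14.4
eef_pos: [0.4399, -0.3076, 0.0943]
eef_rot: [0.0, 0.994, -0.106, 0.0]
wrist_force: [-0.4, -0.1, -1.3]
opening: 0.209
grasp_force: 25.9
```

Emit:
{"name": "jog_arm", "arguments": {
  "series": [
    [[0,0,1,0,0,0,17],[0,0,1,0,0,0,17],[0,0,1,0,0,0,17],[0,0,1,0,0,0,17],[0,0,1,0,0,0,17],[0,0,1,0,0,0,17],[0,0,1,0,0,0,17],[0,0,1,0,0,0,17],[0,0,1,0,0,0,17],[0,0,1,0,0,0,17]]
  ]
}}

```text
time_s: 15.4
eef_pos: [0.4399, -0.3076, 0.0842]
eef_rot: [0.0, 0.994, -0.106, 0.0]
wrist_force: [-0.3, 0.4, -1.1]
opening: 0.203
grasp_force: 25.9
```

Emit:
{"name": "jog_arm", "arguments": {
  "series": [
    [[0,0,1,0,0,0,17],[0,0,1,0,0,0,17],[0,0,1,0,0,0,17],[0,0,0.5,0,0,0,17],[0,0,0,0,0,0,17],[0,0,0,0,0,0,17],[0,0,0,0,0,0,17],[0,0,0,0,0,0,17],[0,0,0,0,0,0,17],[0,0,0,0,0,0,17]]
  ]
}}

```text
time_s: 16.4
eef_pos: [0.4398, -0.3076, 0.0808]
eef_rot: [0.0, 0.994, -0.106, 0.0]
wrist_force: [-0.1, -0.2, -1.8]
opening: 0.202
grasp_force: 25.9
```

Emit:
{"name": "jog_arm", "arguments": {
  "series": [
    [[0,0,0.4,0,0,0,17],[0,0,0.4,0,0,0,17],[0,0,0,0,0,0,17],[0,0,0,0,0,0,17],[0,0,0,0,0,0.02,17],[0,0,0,0,0,0.02,17],[0,0,0,0,0,0.02,17],[0,0,0,0,0,0.02,17],[0,0,0,0,0,0.02,17],[0,0,0,0,0,0,17]]
  ]
}}

```text
time_s: 17.4
eef_pos: [0.4399, -0.3075, 0.08]
eef_rot: [-0.0, 0.988, -0.156, 0.0]
wrist_force: [0.9, 0.0, -1.5]
opening: 0.207
grasp_force: 25.9
```

```bash
python3 - <<'E'
from h import *
togo([.4398,-.3076,.080],np.radians(-52.3)); o=ctrl.get_obs(); print(o['torque'],o['grasp_force'],o['wrist_force'])
for i,n in enumerate(('wrist','scene')):
    c=ctrl.camera(n); np.save(f'pics/{n}5.npy',c,allow_pickle=True)
    if i==0: w=c['frame']
o=np.zeros((420,800,3),np.uint8); o[:,:400]=w[:,80:480]; o[:300,400:]=cv2.resize(c['frame'][170:290,130:290],(400,300),interpolation=cv2.INTER_CUBIC)
cv2.imwrite('pics/c5.png',o)
E
```

```text
t 17.4 pos [ 0.4399 -0.3075  0.08  ] toolx deg -17.94 d(mm) [-0.   0.1 -0. ] rot [-2.000e-04  0.000e+00  5.998e-01] q [-0.83  0.29  1.82  0.    1.04  1.05]
[ 0.0847587  -0.0602889  -0.00853438] 25.856935679912567 [ 0.88504315  0.0452235  -1.46236055]
```

View pics/c5.png

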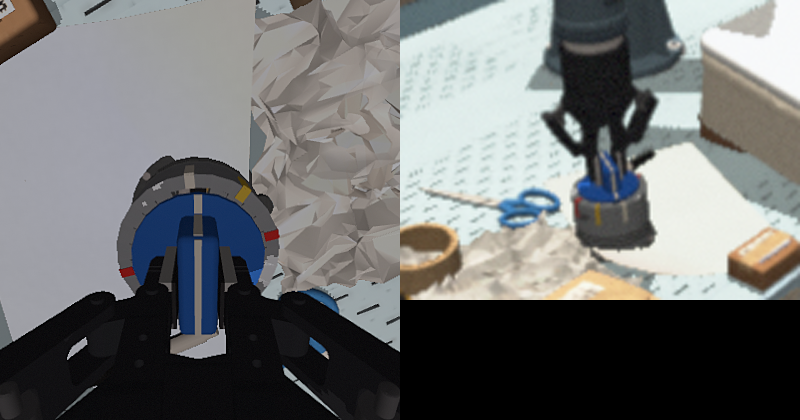

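The lid sits flush in the mouth, and its white line at (198,200) is just past the rim's white mark at (190,180), towards yellow at (243,194). I'll turn the remaining 0.60 rad.

Emit:
{"name": "jog_arm", "arguments": {
  "series": [
    [[0,0,0,0,0,0.03,17],[0,0,0,0,0,0.03,17],[0,0,0,0,0,0.03,17],[0,0,0,0,0,0.03,17],[0,0,0,0,0,0.03,17],[0,0,0,0,0,0.03,17],[0,0,0,0,0,0.03,17],[0,0,0,0,0,0.03,17],[0,0,0,0,0,0.03,17],[0,0,0,0,0,0.03,17]]
  ]
}}

```text
time_s: 18.5
eef_pos: [0.4398, -0.3075, 0.08]
eef_rot: [-0.0, 0.953, -0.302, -0.0]
wrist_force: [0.2, 0.5, -0.5]
opening: 0.204
grasp_force: 25.9
```

Emit:
{"name": "jog_arm", "arguments": {
  "series": [
    [[0,0,0,0,0,0.04,17],[0,0,0,0,0,0.04,17],[0,0,0,0,0,0.04,17],[0,0,0,0,0,0.04,17],[0,0,0,0,0,0.04,17],[0,0,0,0,0,0.04,17],[0,0,0,0,0,0.04,17],[0,0,0,0,0,0.03,17],[0,0,0,0,0,0,17],[0,0,0,0,0,0,17]]
  ]
}}

```text
time_s: 19.5
eef_pos: [0.4399, -0.3075, 0.08]
eef_rot: [-0.0, 0.896, -0.445, -0.0]
wrist_force: [-0.6, 1.3, -1.1]
opening: 0.207
grasp_force: 25.9
```

```bash
python3 - <<'E'
from h import *
togo([.4398,-.3076,.080],np.radians(-52.3)); o=ctrl.get_obs(); print(o['torque'],o['grasp_force'],o['wrist_force'])
c=ctrl.camera('wrist'); cv2.imwrite('pics/w6.png',c['frame'])
E
```

```text
t 19.5 pos [ 0.4399 -0.3075  0.08  ] toolx deg -52.78 d(mm) [ 0.   0.1 -0. ] rot [-0.0001  0.0001 -0.0084] q [-0.83  0.29  1.82  0.    1.04  1.66]
[ 0.13746034 -0.10508755  0.03831904] 25.88761031627655 [-0.5966521   1.31434914 -1.08956449]
```

View pics/w6.png

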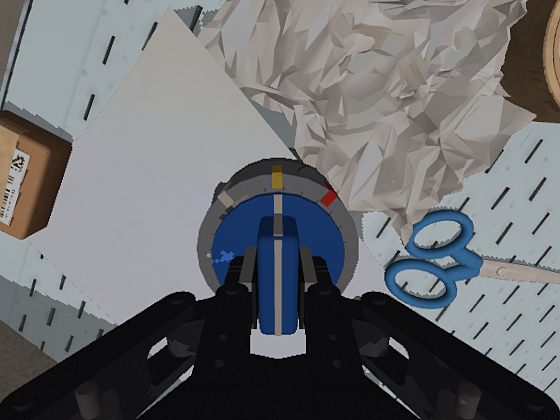

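The white line at (278,200) points straight at the yellow mark at (277,178). The lid is flush and gripped at 26 N, and the readings are steady, so I'm handing in.

```bash
python3 -c "
from bench import ctrl
print(ctrl.hand_in())"
```

```text
the job is handed in; nothing more can be done
None
```

I fitted the lid flush in the canister, turned it to the yellow vent mark and handed the job in at about 19.5 s, still gripping the knob at about 26 N per finger; the hand-in did not report a verdict.

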